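Set a tube roller mixer's speed slider and start it with the key

TASK

Slide the mixer's black speed slider along its track until the white line on it is level with the yellow clip on the scale (not the blue one). Then start the mixer at that speed: turn the red key clockwise to its stop and let go so that it springs back. Never turn the key while the slider is off the yellow clip, and do not disturb the tube racks and the loose tube.

Things in the scene. Friction and masses are not known exactly. Their poses are not given: they have to be found in the camera images.
- mixer: Tube roller mixer, fixed to the bench: white box, dark grey top, 304 x 384 mm. Origin: centre of its underside, on the bench; x from the controls' side (nearest the robot) to the far side, y along its length, z up. Flat control deck (x < 0) at z = 70 mm; far half has rollers with tubes, up to 100 mm. Key axis at x -85, y 130 mm; slider track along y at x -85 mm. Yaw within 0.35 rad.
- speed (a joint): Slider position in m, 0 to 0.150; it grows as the slider moves towards the mixer's +y (towards the key). The slider's line is at y = -145 mm + this value in the mixer's frame. It needs about 2.5 N to slide and stays where it is left; starts between 0.062 and 0.088.
- speed_line (a point): Centre of the white line across the top of the black slider grip, 114 mm above the bench. The grip is a block 64 mm across the track (mixer x), 28 mm along it (mixer y), 38 mm high, its underside 6 mm above the deck; this point is the centre of its top. Axes as the mixer's. Push it at either broad face, or pinch it.
- yellow_clip: Yellow pointer clip fixed on the scale beside the track, 22 (x) x 14 (y) x 10 mm high, tip towards the track. Origin on the deck, at the middle of its width, 55 mm from the track's centre line on the far side (its block spans 48 to 70 mm). Axes as the mixer's. The slider's line must come to this mixer y. It may be on either side of the slider's start, 20 to 76 mm away.
- blue_clip: Blue pointer clip of the same shape, marking another speed, on the other side of the slider. To be ignored.
- key (a joint): Key angle in rad: 0 at rest, 1.05 at its stop, growing as it turns clockwise seen from above. A spring returns it to 0 when let go; it takes about 0.06 N m to start turning and 0.19 N m at the stop.
- key_bow (a point): Centre of the red key's bow, on the vertical turning axis, 106 mm above the bench. The bow is an upright bar 62 mm long, 12 thick, 36 high (18 to 54 mm above the deck), over a lock barrel 42 mm wide, 10 mm high. Axes turn with the key: x along the bow, z up; at key angle 0 they are the mixer's, so the bow lies along mixer x.
- white_rack: White tube rack with tan-capped tubes, loose, 75 x 150 mm and 113 mm high, on the bench beyond the key end of the mixer. Origin under its centre. A bystander.
- green_rack: Green tube rack with blue-capped tubes, loose, 80 x 190 mm and 113 mm high, on the bench beyond the other end of the mixer. Origin under its centre. A bystander.
- tube: Clear tube with a blue cap, loose, 115 mm long (along its y) and 29 mm in diameter, lying on the bench between the robot and the mixer. Origin on the bench under its middle. A bystander.

How it is judged:
On the way, in this order (a step that is already met when the one before it is completed fails the run):
1. the slider stands with its line level with the yellow clip (within 7 mm), the key at rest (y of speed_line in the frame of yellow_clip between -0.007 and 0.007 m and velocity of joint speed between -0.01 and 0.01 m/s and value of joint key below 0.12 rad), for 0.3 s.
2. the key is turned clockwise to its stop (beyond 0.95 rad of 1.05) with the slider still at the yellow clip (y of speed_line in the frame of yellow_clip between -0.007 and 0.007 m and value of joint key above 0.95 rad), for 0.1 s.
At the end, for the whole second after the job is handed in: The slider rests with its white line within 7 mm of the middle of the yellow clip along the track, and the key, after having been turned to its stop, has sprung back to rest (within 0.12 rad of 0) (all of step 1); the robot touches nothing.
It fails at once if the key is turned (beyond 0.4 rad) while the slider's line is more than 7 mm off the yellow clip (value of joint key above 0.4 rad and not (y of speed_line in the frame of yellow_clip between -0.007 and 0.007 m)).
It fails at once if the white tube rack is moved by more than 30 mm or tipped over (distance of white_rack from where it was at the start of the episode above 0.03 m or angle between white_rack's own z axis and vertical above 0.5 rad).
It fails at once if the green tube rack is moved by more than 30 mm or tipped over (distance of green_rack from where it was at the start of the episode above 0.03 m or angle between green_rack's own z axis and vertical above 0.5 rad).
It fails at once if the loose tube is moved by more than 30 mm (distance of tube from where it was at the start of the episode above 0.03 m).
It also fails if it takes over 51 s, if anything falls off the work surface, if the arm or the gripper's body presses on something with over 40 N, if the wrist force passes 120 N, or if a joint passes its speed limit or range.

ROBOT

A 7-joint arm with a two-finger parallel gripper is mounted at the origin on the work surface. World frame = base frame: x ahead of the robot, y to its left, z up, the work surface at z = 0. Lengths are in m, angles in rad, forces in N, time in s.
With the tool pointing down it reaches from about 0.4 to 0.85 m from the base axis. Payload 10.4 kg.
Tool frame: the origin (TCP) lies at the very end of the fingers, on their centre line; the grasp point (between the pads) lies 19 mm behind it; x points along the fingers, z is the direction in which the jaws open and shut, and the axes are right-handed (so a half turn about x gives the same grasp; the last joint's range is limited). The gripper opens to 85 mm and grips with 20 to 120 N. Pads are 22 mm wide; open, the fingers measure 114 mm over their backs; the gripper's body (76 mm by 85 mm) begins 54 mm behind the grasp point. The pads swing forward as they close: fully open they stand 13 mm farther back than shut.
Start: joints at [-1.348, 0.332, -0.065, 1.46, 0.022, 1.35, -0.088], TCP at [0.152, 0.606, 0.231] pointing down, gripper open.
Joint ranges: [-2.6, 2.6], [-0.5, 2.12], [-1.47, 1.34], [0.16, 2.42], [-1.27, 4.41], [0.06, 2.06], [-2.6, 2.6]. Speed limits (rad/s): [2.22, 2.22, 2.79, 2.79, 3.14, 3.14, 3.14].

INTERFACE

Orientations are given as a unit quaternion [x, y, z, w].
In Python, from workcell import telemetry, viewer, manip, spot_in, mark_of gives the robot as it stands. The module is installed in compiled form; this text tells all that it offers.
- The arm moves only by the shell command python3 -m crank 'ROWS' [FORCE]. ROWS is JSON, a list of rows, each a list of 3 entries, a list of its own where there are three numbers: the closure, from 0 (fully open) to 1 (shut), then the shift along the world's x, y, z in cm, then the turn, a rotation vector about the world's x, y, z in rad. A call has 1 to 12 rows; each row shifts and turns the commanded pose from where the row before left it; what a row does not reach is not made up. A row lasts 1/12 s, in which the tool goes at most 41.7 mm and 7.16 degrees, less where a joint would pass 70% of its speed; a pose out of reach is approached as far as the arm can. A call with a gripper value outside its range is refused whole. The fingers move at their own pace and stop on an object; FORCE is the grip in N (left out, the last holds). Time passes only in rows, so rows that do not move let the fingers close. It gives the time, the measured TCP pose, the force and the opening at its end, in the units of the state.
- telemetry.get_obs(): the state, without advancing time (a new reading comes with each control period).
- viewer.camera(name): name is "scene" or "side" or "wrist"; returns a dict with "frame" (420x560x3 uint8, red, green, blue), "intrinsics" (3x3 intrinsics, pixels), "cam_to_world" (4x4, takes a point from camera to world coordinates). Camera axes: x right, y up, looking along -z (the intrinsics and any distortion apply to the point x, -y, -z); pixel columns grow to the right and rows downward; lengths in m; the calibration is good to about 2 mm. The wrist camera is an equidistant fisheye: a pixel r from the principal point sees the ray r / f radians off the axis. A picture is of the moment at which its call begins. There is no depth.
- manip.hand_in(): hands the job in, once; it reports no verdict.
Trained networks look in a picture, given as the dict that the camera call returned (one of the last four; its "shot" number tells which), for a name from the list of things; names that differ only in an ending like _2 or _b are one class to them, and where a whole thing is asked for, a point or a joint stands for the part that bears it (a point fixed in the world has none). Each returns a list of dicts, best first, with "conf" (0 to 1); they miss things now and then, are a little off and sometimes report something else, mostly with a low value. They report only what shows in the picture. A call takes as long as a camera call.
- spot_in(thing, picture): "location" ([x, y, z] in m, in the coordinates of the camera as it stood for that picture, good to about 4 mm: the middle of the surface that is visible of it).
- mark_of(thing, picture): "location" ([x, y, z] in m, in the coordinates of the camera as it stood for that picture, good to about 4 mm: a listed point, or the origin of a listed thing).
The state is a dict: "clock": time; "joint_pos": joint angles; "joint_velocities": joint speeds; "tau": joint torques, N m; "position": TCP position; "ee_rot": TCP orientation; "ft_force": force on the tool from outside, world axes, zero at the start; "torque": the same for the moment, N m; "grip_width": opening from 0.0 (shut) to 1.0 (fully open).
Only numpy, scipy, OpenCV 4.12 (cv2) and the standard library are available. Lean on these libraries where they do the work, as an engineer would, in place of code of your own. Each camera call takes 0.05 s, during which the arm holds its last target. There are 200 camera calls.

## Working session

There is one attempt and no reset: what is moved stays moved. The work goes in short steps, Python scripts to look and compute and a shell command to move; the robot and the scene stay as the last step left them, time stands still between calls to the robot, and variables do not carry over. Pictures are saved under pics/ and viewed, about 8 in all and at most 12, crops included, and the job is handed in when it is done.

```bash
mkdir -p pics; cat > h.py <<'E'
import numpy as np,cv2
from workcell import telemetry,viewer,manip,spot_in,mark_of
def W(p,l): return (p["cam_to_world"]@np.r_[l,1])[:3]
def find(p,names):
    for n in names:
        for d in mark_of(n,p)[:2]: print(n,'mark',np.round(W(p,d["location"]),4),round(d["conf"],2))
def save(p,n): cv2.imwrite('pics/'+n,cv2.cvtColor(p["frame"],cv2.COLOR_RGB2BGR))
E
python3 - <<'E'
from h import *
o=telemetry.get_obs();print(o)
for c in("scene","side"):
    p=viewer.camera(c);save(p,c+'.png');print(c)
    find(p,["mixer","speed_line","yellow_clip","blue_clip","key_bow","white_rack","green_rack","tube"])
E
```

```text
{'clock': 0.0, 'joint_pos': array([-1.3475887 ,  0.3329065 , -0.06467642,  1.46090993,  0.02161631,
        1.34990496, -0.08851783]), 'joint_velocities': array([-0.00037823, -0.0019626 ,  0.00134109, -0.00128762, -0.00038258,
        0.00126637, -0.00142272]), 'tau': array([ 1.32624005e-03, -6.25430346e+01,  5.00183192e-02, -3.91608310e+01,
        1.63437019e-02,  9.84811020e-03, -1.94295899e-05]), 'position': array([0.15202251, 0.60585467, 0.23050924]), 'ee_rot': array([-0.43526214,  0.55790856,  0.4345908 ,  0.55714966]), 'ft_force': array([ 0.21205951, -0.74916491,  0.54242058]), 'torque': array([ 0.01840397, -0.00334637,  0.00091713]), 'grip_width': 0.9989415435881224}
scene
mixer mark [ 0.5735 -0.041  -0.0022] 0.76
speed_line mark [ 0.4829 -0.1077  0.1155] 0.89
yellow_clip mark [ 0.5461 -0.0705  0.0722] 0.44
yellow_clip mark [0.4967 0.0953 0.1012] 0.28
blue_clip mark [ 0.5385 -0.1614  0.0696] 0.45
key_bow mark [0.4994 0.0945 0.1027] 0.71
key_bow mark [ 0.4869 -0.1094  0.1117] 0.48
white_rack mark [ 0.5586  0.2561 -0.0052] 0.59
green_rack mark [ 0.5657 -0.3332  0.0021] 0.56
green_rack mark [0.4981 0.0934 0.1058] 0.43
tube mark [ 0.3549 -0.0405  0.0044] 0.68
side
mixer mark [ 0.5771 -0.0421 -0.0033] 0.81
speed_line mark [ 0.4896 -0.1097  0.1116] 0.95
yellow_clip mark [ 0.5469 -0.0677  0.0719] 0.41
blue_clip mark [ 0.5416 -0.1632  0.0718] 0.62
key_bow mark [0.5011 0.0922 0.1063] 0.89
white_rack mark [ 0.5637  0.2622 -0.0034] 0.92
green_rack mark [ 0.5662 -0.3356 -0.0007] 0.67
tube mark [ 3.596e-01 -4.350e-02  3.000e-04] 0.91
```

View pics/scene.png

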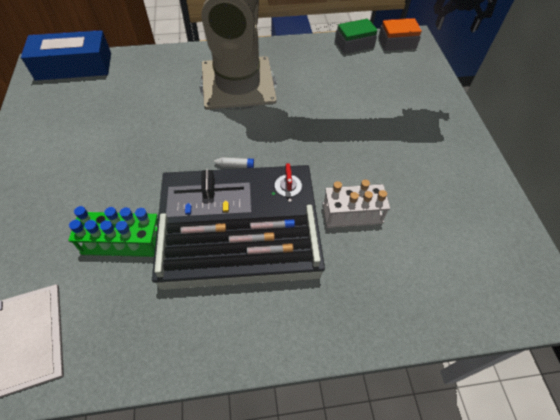

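```bash
python3 - <<'E'
from h import *
from scipy.spatial.transform import Rotation as R
o=telemetry.get_obs();m=R.from_quat(o["ee_rot"]).as_matrix();print(m.round(3))
s=np.array([.4863,-.1087]);k=np.array([.5003,.0934]);d=k-s;yaw=-np.arctan2(d[0],d[1]);print('yaw from line',yaw)
ex=np.array([np.cos(yaw),np.sin(yaw)]);ey=np.array([-ex[1],ex[0]])
for n,q in dict(key=k,sl=s,y=[.5465,-.069],b=[.540,-.1623],mix=[.5753,-.0415]).items(): print(n,((q-k)@ex).round(4),((q-k)@ey).round(4)+.13)
E
```

```text
[[-0.    -0.97   0.243]
 [ 0.     0.243  0.97 ]
 [-1.     0.     0.   ]]
yaw from line -0.06916214909216722
key 0.0 0.13
sl 0.0 -0.0726
y 0.0573 -0.028799999999999992
b 0.0573 -0.12230000000000002
mix 0.0841 0.0006000000000000172
```

The scene shows the slider grip at about (208,183), the yellow clip at (226,206), the blue clip at (188,209) and the red key at (289,178). The networks agree with this. The yellow clip lies about 44 mm from the slider, towards the key.

```bash
r='[0,[2.5,-2.5,0],[0,0,0.0073]]'; python3 -m crank '[[0,[2.5,-2.5,0],[0,0,0.0073]],[0,[2.5,-2.5,0],[0,0,0.0073]],[0,[2.5,-2.5,0],[0,0,0.0073]],[0,[2.5,-2.5,0],[0,0,0.0073]],[0,[2.5,-2.5,0],[0,0,0.0073]],[0,[2.5,-2.5,0],[0,0,0.0073]],[0,[2.5,-2.5,0],[0,0,0.0073]],[0,[2.5,-2.5,0],[0,0,0.0073]],[0,[2.5,-2.5,0],[0,0,0.0073]],[0,[2.5,-2.5,0],[0,0,0.0073]],[0,[2.5,-2.5,0],[0,0,0.0073]],[0,[2.5,-2.5,0],[0,0,0.0073]]]' 20
python3 -m crank '[[0,[0.3,-3.4,0],[0,0,0.0073]],[0,[0.3,-3.4,0],[0,0,0.0073]],[0,[0.3,-3.4,0],[0,0,0.0073]],[0,[0.3,-3.4,0],[0,0,0.0073]],[0,[0.3,-3.4,0],[0,0,0.0073]],[0,[0.3,-3.4,0],[0,0,0.0073]],[0,[0.3,-3.4,0],[0,0,0.0073]],[0,[0.3,-3.4,0],[0,0,0.0073]],[0,[0.3,-3.4,0],[0,0,0.0073]],[0,[0.3,-3.4,0],[0,0,0.0073]],[0,[0.3,-3.4,0],[0,0,0.0073]],[0,[0,0,0],[0,0,0]]]'
python3 - <<'E'
from h import *
from scipy.spatial.transform import Rotation as R
o=telemetry.get_obs();print(o["position"],o["joint_pos"].round(3),R.from_quat(o["ee_rot"]).as_matrix()[:,2])
p=viewer.camera("wrist");save(p,'w1.png')
find(p,["mixer","speed_line","yellow_clip","blue_clip","key_bow"])
E
```

```text
clock: 1.9
position: [0.4531, 0.3048, 0.2316]
ee_rot: [-0.459, 0.538, 0.459, 0.538]
ft_force: [0.9, 0.9, -0.8]
grip_width: 1.001
clock: 2.9
position: [0.4848, -0.0748, 0.2319]
ee_rot: [-0.479, 0.521, 0.477, 0.521]
ft_force: [-0.6, -0.5, -0.7]
grip_width: 1.002
[ 0.48481759 -0.07484626  0.23190115] [-0.476  0.013  0.546  1.832 -0.006  1.297  1.556] [ 0.08585968  0.99630619 -0.00144407]
mixer mark [ 5.788e-01 -4.040e-02 -5.000e-04] 0.77
speed_line mark [ 0.4846 -0.1038  0.1157] 0.68
yellow_clip mark [ 0.5432 -0.0692  0.0689] 0.9
key_bow mark [0.4937 0.0942 0.1066] 0.58
```

View pics/w1.png

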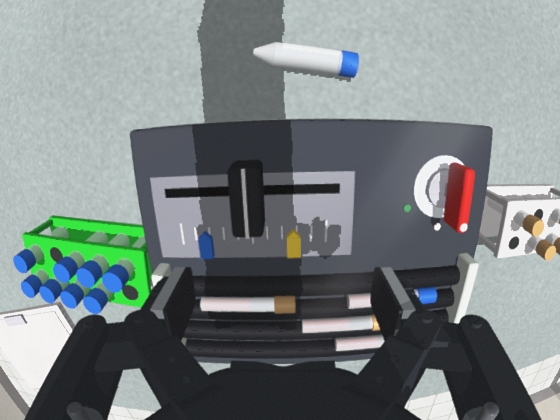

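The wrist view shows the white line from (243,171) to (246,235), the yellow clip at about (293,245) and the slot from (166,193) to (340,187). I'll cross-check these by pixel rays.

```bash
cat >> h.py <<'E'
def ray(p,u,v,z):
    K=p["intrinsics"];x=(u-K[0,2])/K[0,0];y=(v-K[1,2])/K[1,1];t=np.hypot(x,y)
    d=np.array([np.sin(t)*x/t,-np.sin(t)*y/t,-np.cos(t)]);T=p["cam_to_world"];d=T[:3,:3]@d;c=T[:3,3]
    return c+d*(z-c[2])/d[2]
E
python3 - <<'E'
from h import *
p=viewer.camera("wrist");f=p["frame"].astype(int);R,G,B=f[...,0],f[...,1],f[...,2]
a=ray(p,166,193,.07);b=ray(p,340,187,.07);d=b-a;yaw=-np.arctan2(d[0],d[1]);print('yaw slot',yaw)
m=(R>110)&(G>80)&(B<70);m[:225]=0;m[262:]=0;m[:,:275]=0;m[:,310:]=0
v,u=np.nonzero(m);print('clip px',u.mean(),v.mean(),u.min(),u.max(),v.min(),v.max())
y=ray(p,u.mean(),v.mean(),.078);l0=ray(p,243.5,171,.114);l1=ray(p,246.5,235,.114);print(y,l0,l1)
for w in(yaw,-.07):
    ex=np.array([np.cos(w),np.sin(w)]);ey=np.array([-ex[1],ex[0]]);print('dy',(y-(l0+l1)/2)[:2]@ey, 'dx',(y-(l0+l1)/2)[:2]@ex)
E
```

```text
yaw slot -0.04408612553896017
clip px 284.1830601092896 245.37431693989072 277 291 230 258
[ 0.54442644 -0.06781346  0.078     ] [ 0.45780581 -0.09497674  0.114     ] [ 0.51481235 -0.09886166  0.114     ]
dy 0.03163879699598433 dx 0.056778146278342614
dy 0.0330993514929125 dx 0.05593929120847537
```

The arm was still settling, so those line pixels were stale. I'll redo it from a single still picture.

```bash
python3 - <<'E'
from h import *
from scipy.spatial.transform import Rotation as Ro
o=telemetry.get_obs();z=Ro.from_quat(o["ee_rot"]).as_matrix()[:,2];print(o["position"],'jaw yaw',-np.arctan2(z[0],z[1]))
p=viewer.camera("wrist");f=p["frame"].astype(int);R,G,B=f[...,0],f[...,1],f[...,2]
save(p,'w2.png')
cv2.imwrite('pics/w2c.png',cv2.resize(cv2.cvtColor(p["frame"][130:290,130:400],cv2.COLOR_RGB2BGR),None,fx=2.9,fy=2.9,interpolation=cv2.INTER_CUBIC))
find(p,["speed_line","yellow_clip","key_bow","mixer"])
E
```

```text
[ 0.48512391 -0.06656939  0.23131212] jaw yaw -0.07586033305828441
speed_line mark [ 0.4874 -0.1061  0.112 ] 0.68
yellow_clip mark [ 0.5439 -0.0702  0.0715] 0.69
key_bow mark [0.4939 0.0943 0.1048] 0.77
mixer mark [ 0.578  -0.0411 -0.0025] 0.75
```

View pics/w2c.png

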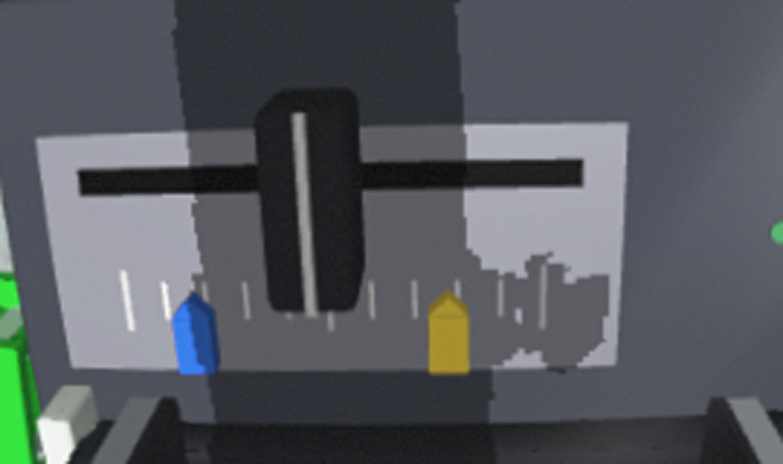

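The crop shows the line from (298,113) to (312,316), the clip centred at x≈449, and the slot from (79,182) to (583,172), all in crop pixels.

```bash
python3 - <<'E'
from h import *
p=viewer.camera("wrist")
q=lambda u,v,z:ray(p,130+u/2.9,130+v/2.9,z)
a=q(79,182,.0705);b=q(583,172,.0705);d=b-a;print('slot',a,b,'yaw',-np.arctan2(d[0],d[1]),np.hypot(*d[:2]))
l=(q(298,113,.114)+q(312,316,.114))/2;y=q(449,340,.08);print('line',q(298,113,.114),q(312,316,.114),l,'clip',y)
for w in(-.045,-.07):
    ey=np.array([-np.sin(w),np.cos(w)]);print('dy',(y-l)[:2]@ey)
E
```

```text
slot [ 0.48088901 -0.19414697  0.0705    ] [ 0.49165032 -0.01896049  0.0705    ] yaw -0.06135060588141022 0.17551669672435202
line [ 0.45525909 -0.1046453   0.114     ] [ 0.51801804 -0.10829126  0.114     ] [ 0.48663857 -0.10646828  0.114     ] clip [ 0.54559781 -0.06835112  0.08      ]
dy 0.04073084549349214
dy 0.04214759053561233
```

```bash
python3 -m crank '[[0,[0.15,-2.0,-1],[0,0,0.012]],[0,[0,-2.05,-2],[0,0,0]],[0,[0,0,-3],[0,0,0]],[0,[0,0,-3],[0,0,0]],[0,[0,0,-2.6],[0,0,0]],[0,[0,0,-2],[0,0,0]],[0,[0,0,-1],[0,0,0]],[0,[0,0,0],[0,0,0]],[0,[0,0,0],[0,0,0]]]' 20
python3 -m crank '[[0.6,[0,0,0],[0,0,0]],[0.8,[0,0,0],[0,0,0]],[0.8,[0,0,0],[0,0,0]],[1,[0,0,0],[0,0,0]],[1,[0,0,0],[0,0,0]],[1,[0,0,0],[0,0,0]],[1,[0,0,0],[0,0,0]]]' 20
python3 - <<'E'
from h import *
o=telemetry.get_obs();print(o["position"],o["ft_force"],o["grip_width"])
p=viewer.camera("wrist");save(p,'w3.png');find(p,["speed_line","yellow_clip"])
E
```

```text
clock: 4.3
position: [0.4868, -0.1084, 0.0858]
ee_rot: [-0.483, 0.516, 0.483, 0.516]
ft_force: [-0.5, -0.5, 1.0]
grip_width: 1.001
clock: 4.88
position: [0.4869, -0.1082, 0.0859]
ee_rot: [-0.483, 0.516, 0.483, 0.516]
ft_force: [-1.9, 1.1, 6.5]
grip_width: 0.323
[ 0.48689344 -0.10818056  0.0859114 ] [-1.8702844   1.08321585  6.54697437] 0.3231218936254255
yellow_clip mark [ 0.3583 -0.044  -0.0005] 0.28
```

View pics/w3.png

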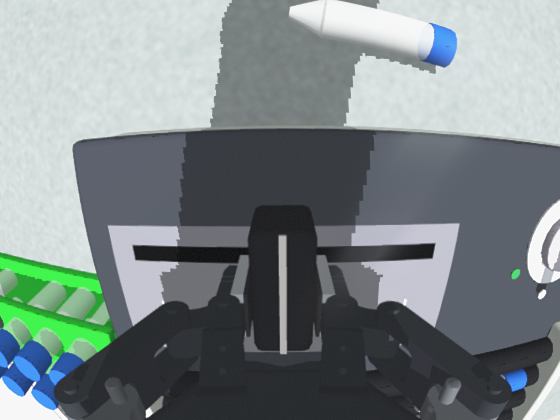

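The slider is gripped, with its line centred between the pads at (282,290). I'll slide it 43 mm along the track.

```bash
python3 -m crank '[[1,[0.04,0.7,0],[0,0,0]],[1,[0.05,0.8,0],[0,0,0]],[1,[0.05,0.8,0],[0,0,0]],[1,[0.05,0.8,0],[0,0,0]],[1,[0.05,0.7,0],[0,0,0]],[1,[0.03,0.49,0],[0,0,0]],[1,[0,0,0],[0,0,0]],[1,[0,0,0],[0,0,0]],[1,[0,0,0],[0,0,0]],[1,[0,0,0],[0,0,0]]]'
python3 - <<'E'
from h import *
for c in("scene","side"):
    p=viewer.camera(c);find(p,["speed_line","yellow_clip"])
E
python3 -m crank '[[0,[0,0,0],[0,0,0]],[0,[0,0,0],[0,0,0]],[0,[0,0,0],[0,0,0]],[0,[0,0,0],[0,0,0]],[0,[0,0,0],[0,0,0]],[0,[0,0,2],[0,0,0]],[0,[0,0,3],[0,0,0]],[0,[0,0,4],[0,0,0]],[0,[0,0,3],[0,0,0]],[0,[0,0,2.6],[0,0,0]],[0,[0,0,0],[0,0,0]],[0,[0,0,0],[0,0,0]]]'
python3 - <<'E'
from h import *
o=telemetry.get_obs();print(o["position"])
p=viewer.camera("wrist");find(p,["speed_line","yellow_clip","key_bow"])
np.savez('p4.npz',T=p["cam_to_world"],K=p["intrinsics"])
cv2.imwrite('pics/w4.png',cv2.resize(cv2.cvtColor(p["frame"][130:290,130:400],cv2.COLOR_RGB2BGR),None,fx=2.9,fy=2.9,interpolation=cv2.INTER_CUBIC))
E
```

```text
clock: 5.87
position: [0.4895, -0.0642, 0.0859]
ee_rot: [-0.483, 0.516, 0.484, 0.516]
ft_force: [-2.4, 2.2, 8.6]
grip_width: 0.324
speed_line mark [ 0.4849 -0.0641  0.114 ] 0.59
yellow_clip mark [ 0.5437 -0.0719  0.0691] 0.55
yellow_clip mark [ 0.3541 -0.0471  0.0023] 0.44
speed_line mark [ 0.4902 -0.0649  0.1123] 0.68
yellow_clip mark [ 0.5459 -0.0682  0.0702] 0.65
clock: 7.17
position: [0.49, -0.0654, 0.2324]
ee_rot: [-0.484, 0.515, 0.483, 0.517]
ft_force: [-0.0, 0.4, 0.7]
grip_width: 1.001
[ 0.48997665 -0.06539081  0.23244461]
speed_line mark [ 0.4877 -0.0595  0.1113] 0.88
speed_line mark [0.4952 0.0945 0.1046] 0.31
yellow_clip mark [ 0.5426 -0.0674  0.0719] 0.79
key_bow mark [0.495  0.0947 0.1044] 0.88
```

View pics/w4.png

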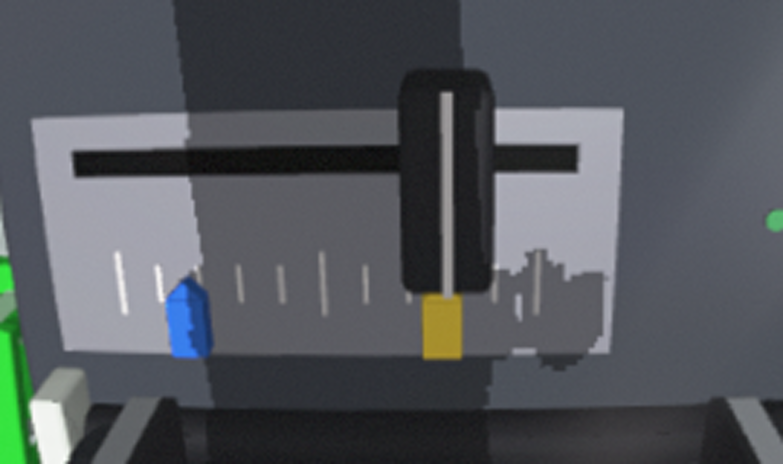

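The line runs from (446,92) to (447,298) and ends on the yellow clip, which is centred at (442,326). I'll work out the residual with rays.

```bash
python3 - <<'E'
from h import *
d=np.load('p4.npz');p=dict(intrinsics=d['K'],cam_to_world=d['T'])
q=lambda u,v,z:ray(p,130+u/2.9,130+v/2.9,z)
a=q(74,163,.0705);b=q(579,158,.0705);s=b-a;w=-np.arctan2(s[0],s[1])
l0,l1=q(446,92,.114),q(447,298,.114);l=(l0+l1)/2;y=q(442,326,.08);y2=q(442,357,.075)
print('yaw',w,'line yaw',np.arctan2(*(l1-l0)[1::-1]),l,y)
for w in(w,-.065):
    ey=np.array([-np.sin(w),np.cos(w)]);print('dy',(y-l)[:2]@ey,(y2-l)[:2]@ey,'slot start->line',(l-a)[:2]@ey,'->clip',(y-a)[:2]@ey)
print((.4863+.4869)/2)
E
```

```text
yaw -0.06215231082134221 line yaw -0.06058643129712848 [ 0.48947331 -0.06253425  0.114     ] [ 0.54600654 -0.06762598  0.08      ]
dy -0.0015704971276757768 -0.0016363081926563405 slot start->line 0.13090776942457483 ->clip 0.12933727229689906
dy -0.0014089121398198927 -0.001433172683781817 slot start->line 0.13090854089150242 ->clip 0.12949962875168253
0.48660000000000003
```

The residual is about 1.5 mm, within the 7 mm tolerance. Next is the key, at about (0.498, 0.094).

```bash
python3 -m crank '[[0,[0.2,3.0,0],[0,0,0]],[0,[0.2,3.5,0],[0,0,0]],[0,[0.2,3.5,0],[0,0,0]],[0,[0.2,3.5,0],[0,0,0]],[0,[0,2.4,-1],[0,0,0]],[0,[0,0,-2],[0,0,0]],[0,[0,0,-3],[0,0,0]],[0,[0,0,-3],[0,0,0]],[0,[0,0,-3],[0,0,0]],[0,[0,0,-2],[0,0,0]],[0,[0,0,0],[0,0,0]],[0,[0,0,0],[0,0,0]]]' 40
python3 - <<'E'
from h import *
o=telemetry.get_obs();print(o["position"],o["joint_pos"].round(2),o["ft_force"])
p=viewer.camera("wrist");save(p,'w5.png');find(p,["key_bow"])
E
```

```text
clock: 8.37
position: [0.4963, 0.0931, 0.0904]
ee_rot: [-0.483, 0.517, 0.483, 0.515]
ft_force: [0.1, 0.6, 0.9]
grip_width: 0.999
[0.49634137 0.09314538 0.0903827 ] [-0.64  0.21  0.41  1.95 -0.1   1.    1.31] [0.13009044 0.63109485 0.94891701]
key_bow mark [0.4971 0.0949 0.1046] 0.81
```

View pics/w5.png

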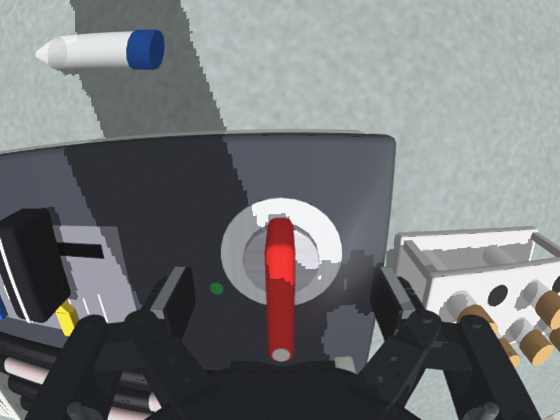

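The red bow, at (280,285), lies centred between the open jaws. I'll close on it, then turn it clockwise (negative about z).

```bash
python3 -m crank '[[0.5,[0.2,0.1,0],[0,0,0]],[0.8,[0,0,0],[0,0,0]],[1,[0,0,0],[0,0,0]],[1,[0,0,0],[0,0,0]],[1,[0,0,0],[0,0,0]],[1,[0,0,0],[0,0,0]],[1,[0,0,0],[0,0,0]],[1,[0,0,0],[0,0,0]]]' 40
python3 -m crank '[[1,[0,0,0],[0,0,-0.1]],[1,[0,0,0],[0,0,-0.1]],[1,[0,0,0],[0,0,-0.1]],[1,[0,0,0],[0,0,-0.1]],[1,[0,0,0],[0,0,-0.1]],[1,[0,0,0],[0,0,-0.1]],[1,[0,0,0],[0,0,-0.1]],[1,[0,0,0],[0,0,-0.1]],[1,[0,0,0],[0,0,-0.1]],[1,[0,0,0],[0,0,-0.1]]]'
python3 - <<'E'
from h import *
from scipy.spatial.transform import Rotation as Ro
o=telemetry.get_obs();z=Ro.from_quat(o["ee_rot"]).as_matrix()[:,2]
print(o["position"],-np.arctan2(z[0],z[1]),o["ft_force"],o["torque"],o["grip_width"],o["joint_pos"].round(2))
E
```

```text
clock: 9.13
position: [0.4992, 0.0924, 0.0917]
ee_rot: [-0.483, 0.517, 0.482, 0.516]
ft_force: [-3.5, -8.5, 7.8]
grip_width: 0.141
clock: 9.97
position: [0.4987, 0.0913, 0.0917]
ee_rot: [-0.175, 0.686, 0.173, 0.684]
ft_force: [-7.9, -12.5, 12.5]
grip_width: 0.133
[0.4986927  0.09132365 0.09165772] -1.073268879481541 [ -7.90498089 -12.50515822  12.52170914] [-2.59637485  1.43266995  0.20279365] 0.1328856693431396 [-0.75  0.22  0.53  1.95 -0.13  1.    0.34]
```

```bash
python3 -m crank '[[1,[0,0,0],[0,0,-0.06]],[1,[0,0,0],[0,0,-0.03]],[1,[0,0,0],[0,0,0]],[1,[0,0,0],[0,0,0]],[1,[0,0,0],[0,0,0]]]'
python3 - <<'E'
from h import *
from scipy.spatial.transform import Rotation as Ro
o=telemetry.get_obs();z=Ro.from_quat(o["ee_rot"]).as_matrix()[:,2]
print(o["position"],-np.arctan2(z[0],z[1]),o["ft_force"],o["torque"],o["grip_width"])
p=viewer.camera("wrist");save(p,'w6.png')
E
```

```text
clock: 10.38
position: [0.4987, 0.0913, 0.0917]
ee_rot: [-0.147, 0.693, 0.144, 0.691]
ft_force: [-8.1, -13.5, 13.9]
grip_width: 0.135
[0.49865472 0.09130148 0.09172873] -1.156132804729941 [ -8.09980042 -13.53298474  13.90418792] [-2.84218362  1.53651557  1.39391818] 0.1354002085037546
```

View pics/w6.png

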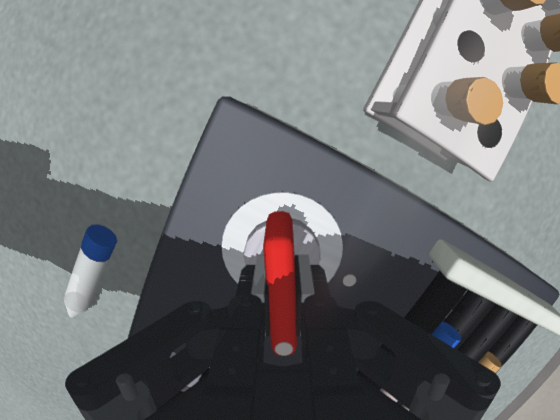

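The bow is turned with the jaws and the moment jumped to 1.4 N m, so the key is at its stop. I'll turn it back, let go and retreat.

```bash
python3 -m crank '[[1,[0,0,0],[0,0,0.1]],[1,[0,0,0],[0,0,0.11]],[1,[0,0,0],[0,0,0.11]],[1,[0,0,0],[0,0,0.11]],[1,[0,0,0],[0,0,0.11]],[1,[0,0,0],[0,0,0.11]],[1,[0,0,0],[0,0,0.11]],[1,[0,0,0],[0,0,0.11]],[1,[0,0,0],[0,0,0.11]],[1,[0,0,0],[0,0,0.09]],[1,[0,0,0],[0,0,0]],[1,[0,0,0],[0,0,0]]]'
python3 -m crank '[[0,[0,0,0],[0,0,0]],[0,[0,0,0],[0,0,0]],[0,[0,0,0],[0,0,0]],[0,[0,0,0],[0,0,0]],[0,[0,0,0],[0,0,0]],[0,[0,0,2],[0,0,0]],[0,[0,0,3],[0,0,0]],[0,[0,0,4],[0,0,0]],[0,[0,0,3],[0,0,0]],[0,[0,0,2],[0,0,0]],[0,[0,0,0],[0,0,0]],[0,[0,0,0],[0,0,0]]]'
python3 - <<'E'
from h import *
o=telemetry.get_obs();print(o["position"],o["ft_force"],o["clock"])
p=viewer.camera("wrist");save(p,'w7.png');find(p,["key_bow","speed_line","yellow_clip"])
p=viewer.camera("side");find(p,["key_bow","speed_line","yellow_clip","white_rack","green_rack","tube"])
E
```

```text
clock: 11.43
position: [0.4992, 0.0923, 0.0917]
ee_rot: [-0.478, 0.522, 0.477, 0.521]
ft_force: [-3.5, -8.3, 7.9]
grip_width: 0.133
clock: 12.43
position: [0.4998, 0.095, 0.2322]
ee_rot: [-0.478, 0.52, 0.478, 0.522]
ft_force: [0.3, -1.1, -0.5]
grip_width: 0.999
[0.49976114 0.09495273 0.23222721] [ 0.31601387 -1.12853796 -0.5174671 ] 12.4333
key_bow mark [0.4947 0.0918 0.1025] 0.57
speed_line mark [ 0.4868 -0.0603  0.1107] 0.71
yellow_clip mark [ 0.5439 -0.0682  0.0674] 0.87
key_bow mark [0.5047 0.0941 0.1059] 0.87
speed_line mark [ 0.4896 -0.0656  0.1167] 0.72
yellow_clip mark [ 0.5766 -0.043  -0.0013] 0.67
yellow_clip mark [ 0.5469 -0.0714  0.0683] 0.51
white_rack mark [ 0.5613  0.2627 -0.0006] 0.89
green_rack mark [ 0.5684 -0.3347  0.0025] 0.79
tube mark [ 3.605e-01 -3.910e-02 -1.000e-04] 0.58
tube mark [ 0.5379 -0.1626  0.0721] 0.44
```

View pics/w7.png

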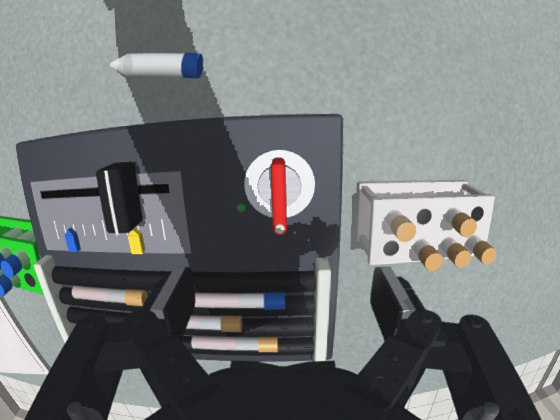

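The key is back at rest (bow along mixer x at (279,195)), the slider is still level with the yellow clip, and the racks and tube are where they were. The gripper is clear, so I'll hand in.

```bash
python3 -c "
from workcell import manip;print(manip.hand_in())"
```

```text
the job is handed in; nothing more can be done
None
```

The job is done and handed in at about 12.5 s of the 51 s allowed; the hand-in gives no verdict.

- **Slider:** I pinched it and slid it about 44 mm towards the key, to the yellow clip. By pixel rays the line ended about 1.5 mm past the clip's centre. The networks did not fully agree: their readings ranged from level to about 4.5 mm past it. All are within the 7 mm tolerance.
- **Key:** I turned it clockwise with the tool at about 1.09 rad. The wrist moment rose from 0.2 to 1.4 N m, which shows it was at its stop. I turned it most of the way back in the grip, then opened the fingers so the spring took it the rest of the way. The last picture shows the bow back along mixer x.
- **Bystanders and robot:** The last side-camera readings put both racks and the tube within about 5 mm of their starting readings, which is measurement noise. The gripper is open, its tips at 0.23 m, about 0.11 m above the top of the key, and touches nothing.

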